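# Fit the charged battery to the stick blender

### The arm

A 6-joint arm with a two-finger parallel gripper is mounted at the origin on the work surface. World frame = base frame: x ahead of the robot, y to its left, z up, the work surface at z = 0. Lengths are in m, angles in rad, forces in N, time in s.
With the tool pointing down it reaches from about 0.35 to 0.725 m from the base axis. Payload 6 kg.
Tool frame: the origin (TCP) lies at the very end of the fingers, on their centre line; the grasp point (between the pads) lies 19 mm behind it (bot.tcp_to_grasp is the distance from the TCP to the grasp point, in m); z points along the fingers, y is the line along which they close (so a half turn about z gives the same grasp; the last joint's range is limited). The gripper opens to 85 mm and grips with 20 to 120 N. Pads are 22 mm wide; open, the fingers measure 114 mm over their backs; the gripper's body (76 mm by 85 mm) begins 54 mm behind the grasp point. The pads swing forward as they close: fully open they stand 13 mm farther back than shut.
Start: joints at [1.657, 0.04, 0.085, 0, -1.615, -0.334], TCP at [0.147, 0.582, 0.231] pointing down, gripper open.
Joint ranges: [-2.56, 2.56], [-1.29, 2.01], [-1.08, 1.49], [-3.29, 1.98], [-2.81, -0.18], [-2.99, 2.99]. Speed limits (rad/s): [2.57, 2.57, 3.01, 3.14, 3.14, 3.14].

### API

Orientations are given as a rotation vector (axis times angle).
In Python, from workcell import monitor, optics, job, bot gives the robot as it stands. The module is installed in compiled form; this text tells all that it offers.
- The arm moves only by the tool move_arm, never from a script. Its argument "deltas" is one flat list of numbers, 7 for each row, row after row: the turn, a rotation vector about the tool's x, y, z in degrees, then the shift along the tool's x, y, z in cm, then the finger opening in cm, from 0 to 8.54. In form: [ax, ay, az, x, y, z, gripper, ax, ay, az, x, y, z, gripper, ...]. A call has 1 to 8 rows; each row shifts and turns the commanded pose from where the row before left it, along the tool's axes as they then stand; what a row does not reach is not made up. A row lasts 1/10 s, in which the tool goes at most 50 mm and 8.59 degrees, less where a joint would pass 70% of its speed; a pose out of reach is approached as far as the arm can. A call is refused whole if a number of a shift passes 5 or a number of a turn 8.59, either way. A call with a gripper value outside its range is refused whole. The fingers move at their own pace and stop on an object; "grip_force" is the grip in N (left out, the last holds). Time passes only in rows, so rows that do not move let the fingers close. It gives the time, the measured TCP pose, the force, the opening and the grip force at its end, in the units of the state.
- monitor.observe(): the state, without advancing time (a new reading comes with each control period).
- optics.grab_frame(name): name is "side" or "top"; returns a dict with "color" (420x560x3 uint8, red, green, blue), "range_z" (420x560 float32, m along the optical axis (not along the pixel's ray), 0 where there is no reading), "fov_y" (degrees; the focal length in pixels is half the picture's height over the tangent of half this angle, whatever the lens; pixels are square), "cx", "cy" (the principal point, pixels), "camera_from_world" (4x4, takes a point from world to camera coordinates). Camera axes: x right, y down, z forward; pixel columns grow to the right and rows downward; lengths in m; the calibration is good to about 2 mm. A picture is of the moment at which its call begins.
- job.close_job(): hands the job in; it is judged then, once.
The state is a dict: "time": time; "q": joint angles; "joint_vel": joint speeds; "effort": joint torques, N m; "position": TCP position; "tool_rot": TCP orientation; "ft_force": force on the tool from outside, world axes, zero at the start; "moment": the same for the moment, N m; "finger_gap": finger opening in m; "gripper_force": force on a finger pad.
Only numpy, scipy, OpenCV 4.12 (cv2) and the standard library are available. Lean on these libraries where they do the work, as an engineer would, in place of code of your own. Each camera call takes 0.05 s, during which the arm holds its last target. There are 200 camera calls.

### The job

The battery on the charger is full: squeeze its two side catches, slide it off, then slide it onto the rails of the stick blender lying in its cradle until it is fully home and both catches have clicked out. Work gently: never yank the battery against its catches or ram it against the stop, and leave the mug, the tub and the spatula where they are.

Things in the scene. Friction and masses are not known exactly. Their poses are not given: they have to be found in the camera images.
- battery: Black plastic slide-on battery, 0.36 kg, on the charger at first. Origin: centre of its foot's underside; x forward (the way it slides on), y left, z up. Shell 90 x 52 wide, 13 to 61 above the origin (rear face x -45). Under it a T foot: flange 60 long (x +-30), 40 wide, 6 thick, front 8 mm tapered (3 each side, 2 above, 1.5 below). Slippery but for the catch pads.
- catch_left_pad (a point): Middle of the ribbed outer face of the battery's left spring catch: grey pad 26 long x 22 high on the shell's side (x -15, z 37 on the battery), 5.5 proud of it: 63 mm over both pads. Its hook sits low beside the foot (x -22 to -10): sloped in front, square behind. Pressing in takes 2.5 N at first, 5 N at the full 5 mm.
- catch_right_pad (a point): The same on the right side. Squeezing both pads together draws both hooks in; beyond 4 mm they are clear of the rails. Gripped by its squeezed pads with 20 to 25 N the battery can be slid and carried. Squeezed pads cannot click and the block in the blender then throws the battery back: let go of them before pushing home.
- catch_left (a joint): Travel of the left (+y) catch, m: 0 sprung out, 0.005 fully squeezed in.
- catch_right (a joint): Travel of the right (-y) catch, m: 0 sprung out, 0.005 fully squeezed in.
- charger: Charger, a black box 150 x 110 mm, 35 high, with rails on top; fixed. Origin: counter level under the rails; x forward. Rails, the same here and on the blender: 52 wide, 11.5 high, 60 long, undercut lips, open mouth at x -30, an upright stop for the shell's front at x +45; the flange has 1 mm side play, 1.5 mm height play. A slot in each lip near the mouth holds the hook.
- charger_bay (a point): On the charger's rail floor, 45 mm above the counter: where the battery's origin lies when home there; axes as the battery's. With both catches squeezed the battery slides off towards -x, free after 60 mm. The catches hold: a pull over 30 N is yanking.
- cradle: Fixed steel cradle, 250 x 90 mm, with two saddles, in which a black stick blender (handle 72 mm thick, steel shaft and bell) lies, rails on top of its tail end. Origin at counter level below the rails; x along the blender from tail to shaft. The blender only rests in it: a push of about 4 N along x slides it on by some millimetres (how far differs each time), till its collar bears on the front saddle.
- blender_seat (a point): On the blender's rail floor, 90 mm above the counter: where the battery's origin lies when home; x forward from mouth to stop. Moves with the blender. The battery runs freely to 14 mm short; there its hooks meet the lips, at 8 mm a sprung terminal block (5 to 7 N) pushes back; so the blender first runs on to its saddle, then 9 to 14 N takes the battery home: the hooks click out 1 mm before the stop.
- blender_mouth (a point): Middle of the mouth of the blender's rails, on the rail floor at the tail end (30 mm behind blender_seat). A battery slid on by 35 to 45 mm from here (hooks still before the mouth) can be let go: it stays on the rails and can be pushed home on the middle of its rear face, low down (20 to 35 mm above the rail floor; higher it binds). At the stop the force climbs at once: over 30 N is ramming.
- mug: White ceramic mug, 82 mm wide, 95 high, loose; origin at the centre of its foot. Leave alone.
- tub: Clear plastic food tub, 100 x 140 x 70 high, loose; origin at the centre of its underside. Leave alone.
- spatula: Kitchen spatula, 260 mm long, lying flat on the robot's side of the work. Leave alone.
There are look-alikes about, which are no part of the job. What is shaped like the battery but blue, purple or yellow is not meant.

How it is judged:
By the outcome, as a careful person would: the job done as asked, in the order asked, and still so for the second after the job is handed in, with the robot touching nothing.
It also fails if it takes over 53 s, if anything falls off the work surface, if the arm or the gripper's body presses on something with over 40 N, if the wrist force passes 120 N, or if a joint passes its speed limit or range.

## Working session

There is one attempt and no reset: what is moved stays moved. The work goes in short steps, Python scripts to look and compute and a tool call to move; the robot and the scene stay as the last step left them, time stands still between calls to the robot, and variables do not carry over. Pictures are saved under pics/ and viewed, at most 10 in all, crops included, and the job is handed in when it is done.

Besides the shell and the picture viewer there is one more tool, called after ">>>" as a command line: name --argument value ..., lists and objects as JSON in quotes. move_arm: Moves the arm, as the interface text tells. Its arguments: {"type":"object","properties":{"deltas":{"type":"array","items":{"type":"number"}},"grip_force":{"type":"number"}},"required":["deltas"]}

```bash
mkdir -p pics
cat > h.py <<'E'
import numpy as np, cv2
from workcell import monitor, optics, job, bot
from scipy.spatial.transform import Rotation as R
def grab(n,tag):
    f=optics.grab_frame(n); cv2.imwrite(f'pics/{tag}.png',f['color'][:,:,::-1]); np.savez(f'{tag}.npz',**f); return f
def K(f): return 210/np.tan(np.radians(float(f['fov_y']))/2)
def cloud(f):
    z=f['range_z']; v,u=np.mgrid[:420,:560]; k=K(f)
    p=np.stack([(u-f['cx'])/k*z,(v-f['cy'])/k*z,z],-1)
    T=np.linalg.inv(f['camera_from_world']); return p@T[:3,:3].T+T[:3,3]
def ray(f,u,v,h):
    T=np.linalg.inv(f['camera_from_world']); k=K(f)
    d=T[:3,:3]@np.array([(u-f['cx'])/k,(v-f['cy'])/k,1]); o=T[:3,3]
    return o+d*(h-o[2])/d[2]
E
python3 - <<'E'
from h import *
for n in('top','side'):
    f=grab(n,n+'0'); T=np.linalg.inv(f['camera_from_world']); print(n,T.round(3),K(f),f['cx'],f['cy'])
s=monitor.observe(); print(s)
a=cv2.imread('pics/top0.png')
E
```

```text
top [[ 0.098 -0.972  0.213  0.275]
 [-0.995 -0.097  0.018 -0.111]
 [ 0.003 -0.214 -0.977  1.261]
 [ 0.     0.     0.     1.   ]] 493.6020035933589 282.51517258167144 205.5109762932397
side [[ 0.904 -0.252  0.346  0.135]
 [-0.428 -0.536  0.728 -0.9  ]
 [ 0.002 -0.806 -0.592  0.736]
 [ 0.     0.     0.     1.   ]] 487.1365454086401 268.14822508720914 213.57716377982956
{'time': 0.1, 'q': array([ 1.65669000e+00,  4.07645089e-02,  8.39027199e-02, -3.98854172e-04,
       -1.61553195e+00, -3.33655046e-01]), 'joint_vel': array([ 0.00150006, -0.00040443,  0.00253221, -0.00024092, -0.00098379,
       -0.00134195]), 'effort': array([-5.08672689e-03, -3.69345474e+01,  3.48282731e+01,  6.95194155e+00,
       -4.64161509e-03, -4.82795627e-06]), 'position': array([0.14702747, 0.58139019, 0.23036898]), 'tool_rot': array([ 3.11588800e+00, -3.87957393e-01, -8.96310441e-05]), 'ft_force': array([ 0.6580013 , -0.24033032, -1.4667071 ]), 'moment': array([-0.00449692,  0.08814293, -0.04382837]), 'gripper_force': 0.0, 'finger_gap': 0.08533721006928038}
```

View pics/top0.png

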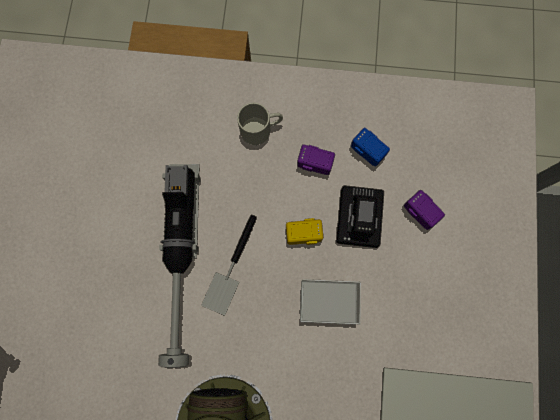

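View pics/side0.png

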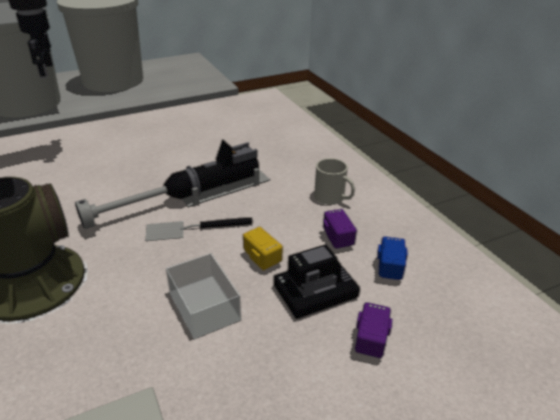

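Run:
```python
from h import *
f=np.load('top0.npz'); c=f['color'][:,:,::-1]
a=np.clip(c[175:255,325:400].astype(float)*2.2,0,255).astype(np.uint8)
b=np.clip(c[155:235,145:220].astype(float)*2.2,0,255).astype(np.uint8)
cv2.imwrite('pics/c1.png',np.hstack([cv2.resize(x,(400,427),interpolation=cv2.INTER_CUBIC) for x in(a,b)]))
P=cloud(f); z=P[...,2]
np.set_printoptions(linewidth=250,suppress=True)
print('charger z mm'); print((z[182:252:2,334:388:2]*1000).round().astype(int))
print('blender'); print((z[160:216:2,156:206:2]*1000).round().astype(int))
```

```text
charger z mm
[[   0    3    7   -3    1    2   -1   -1    0    0    1    3    0   -2    0    0    3    1   -2    0   -1    0   -3    1    0   -1   -4]
 [   3   -3    1 1261    1    3   -2    5    1    2    0    1    1   -1    2    2    4    3    2    2   -1    1    3   -2   -2    3    4]
 [   3    4    0    0   32   35   33   34   37   34   30    2   -1   -1   -5   -1    3   -3    5    5 1261    0    1   -1    0    2   -2]
 [   1    5    3    2   36   35   33   37   36   37   37   35   33   30   38   31   34   39   31   34    5    2   -1   -1    3   -1    4]
 [   7    2    2    1   32   35   43   32   36   41   39   35   34   35   33   39   41   35   40   35   37   35   34   34   41   -2    0]
 [   4    0   -3 1261   34   33   38   38   33   34   35   40   38   36   34   44   38   35   36   38   34   37   36   38   39    3    0]
 [   0   -2    3   13   30   33   35   33   33   39   38   35   33   36   35   35   37   34   39   41   38   32   39   34   34    0    0]
 [   3    5    1   17   36   35   31   35   35   36   62   86  107  104   89   84   84   86   90   87   36   37   33   37
[... 6636 characters left out ...]
 96   99   81   72   68   59    4    6    1    0    1    0]
 [   1    1    0    5    3   89   86   83   89   89   85   89   89   88   88   81   71   66   58    7    4   -1    7    0    2]
 [  -1   -4    3   -1   -2   73   84   80   81   87   85   79   79   79   83   75   73   62   53   11    8   -2   -3    2    0]
 [1261    1    0    4   -1   71   73   77   81   83   85   77   82   82   79   70   69   63   48    9    9   -3    4   -1   -2]
 [   2    6    3    1    1   68   79   83   81   86   88   85   83   82   79   75   72   62   50   11   10    3   -3   -4   -1]
 [  -2    3    0    5    3   71   74   77   82   90   90   85   79   82   75   77   70   58   53    2   13    2    2    1    0]]
```

View pics/c1.png

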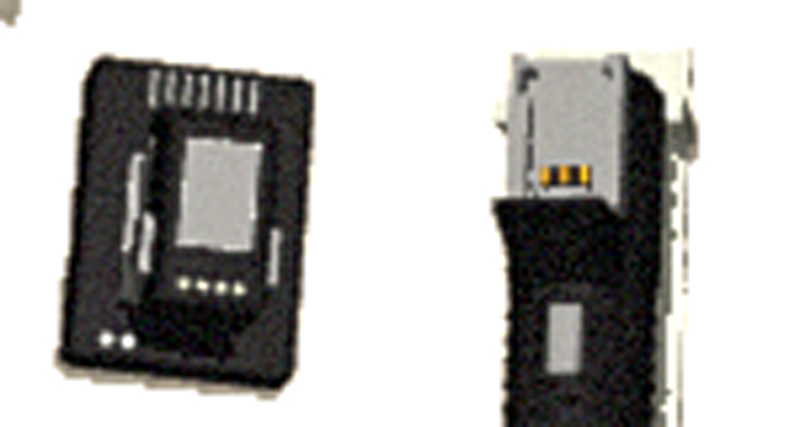

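```bash
cat >> h.py <<'E'
def region(f,box,zlo,zhi,h):
    """mask of smoothed height in [zlo,zhi] inside a pixel box -> largest contour -> plane h (world xy)"""
    z=f['range_z'].copy(); P=cloud(f)[...,2]; P[z==0]=-1
    P=cv2.medianBlur(P.astype(np.float32),3)
    m=np.zeros((420,560),np.uint8); u0,u1,v0,v1=box
    m[v0:v1,u0:u1]=((P>zlo)&(P<zhi))[v0:v1,u0:u1]
    n,l,st,_=cv2.connectedComponentsWithStats(m)
    m=(l==1+st[1:,4].argmax())
    v,u=np.nonzero(m); return np.array([ray(f,a,b,h)[:2] for a,b in zip(u,v)]),m
def rect(xy):
    (c,s,a)=cv2.minAreaRect((xy*1000).astype(np.float32)); return np.round(c,1),np.round(s,1),round(a,1)
E
python3 - <<'E'
from h import *
t=dict(np.load('top0.npz')); s=dict(np.load('side0.npz'))
def pca(xy):
    c=xy.mean(0); w,v=np.linalg.eigh(np.cov((xy-c).T)); d=v[:,1]; return (c*1000).round(1),np.degrees(np.arctan2(d[1],d[0])).round(1),(np.sqrt(12*w)*1000).round(1)
for nm,f,bb in(('top',t,(320,400,175,255)),('side',s,(280,345,235,300))):
    xy,m=region(f,bb,.099,.118,.106); print(nm,'battery top',rect(xy),pca(xy))
for nm,f,bb in(('top',t,(155,215,155,192)),('side',s,(215,265,140,185))):
    xy,m=region(f,bb,.084,.112,.0915); print(nm,'rails',rect(xy),pca(xy)); 
xy,m=region(t,(320,400,175,255),.028,.125,.035); print('charger',rect(xy),pca(xy))
# whole blender axis: steel shaft/handle top
xy,m=region(t,(150,200,192,300),.05,.15,.09);print('handle',rect(xy),pca(xy))
xy,m=region(t,(155,215,185,200),.126,.140,.131);print('stop',rect(xy),pca(xy))
xy,m=region(t,(165,210,155,260),.004,.016,.009);print('cradle base',rect(xy),pca(xy))
# bright rails colour mask rows
c=t['color'].astype(int).sum(2)
for v in range(164,196,3): print(v,c[v,160:204])
E
```

```text
top battery top (array([ 523.2, -286.7]), array([51.8, 89.8]), 89.2) (array([ 522.9, -286.7]), np.float64(179.3), array([51.4, 89. ]))
side battery top (array([ 518.7, -294.3]), array([56.1, 91.4]), 88.5) (array([ 518.1, -294.3]), np.float64(180.0), array([54.7, 90.2]))
top rails (array([572.4, 179.1]), array([66.1, 58.3]), 5.7) (array([571.2, 178. ]), np.float64(-171.9), array([56.5, 66.6]))
side rails (array([551.3, 178.5]), array([ 94.1, 114.5]), 86.8) (array([550.5, 173.3]), np.float64(-162.5), array([ 76.7, 113.4]))
charger (array([ 536.3, -286.5]), array([109.7, 149.4]), 89.3) (array([ 535.4, -286.5]), np.float64(179.9), array([109.3, 149. ]))
handle (array([410.7, 152.1]), array([256.8,  85.9]), 5.7) (array([432.3, 154.7]), np.float64(-173.4), array([ 66.9, 224.2]))
stop (array([522.6, 172. ]), array([ 9.7, 47.3]), 5.7) (array([523.5, 172.2]), np.float64(96.0), array([10.1, 47.5]))
cradle base (array([512.2, 134.9]), array([179.8,  17.1]), 4.4) (array([509.3, 135.5]), np.float64(-174.6), array([ 13.6, 166.4]))
164 [420 420 420 418 416 421 420 418 424 396 351 349 347 352 359 34
[... 1256 characters left out ...]
5 187 113 231 237 245 239 239 250 249 239
 248 253 230 237 231 241 248 250 142  70  26   0  41  22  20  33  83 150
 191 333 274 251 399 406 403 401]
188 [412 405 418 411 333 236 236 230 169 235 250 211 188  67  67 202 140  54
  77 240 131 239 242 248 240 242  90  57  40  28  50  36  21   0  89 134
 189 334 271 411 416 406 401 402]
191 [406 408 415 434 354 251 242 245 179 245 147 247 247 256 259 254 248 208
 204 201 193 202 201 251 250 249  96  64  29  35  16  32  32   2 120 136
 194 329 249 405 416 417 400 398]
194 [413 409 148  14  17  24   3  37  17  21  13  24  35   2  22  18  10  32
  24  17  21  20  18   0  52 101  85  51  31  21  27  25  21  13 109 171
 344 347 246 426 420 415 405 409]
```

```bash
cat >> h.py <<'E'
def now():
    s=monitor.observe(); r=R.from_rotvec(s['tool_rot']); x=r.as_matrix()[:,0]; return s,r,np.degrees(np.arctan2(x[1],x[0]))
def plan(legs,grip,start=None):
    """legs: (xyz, yaw deg of tool x, rows); prints rows in tool axes (deg, cm)"""
    s,r,yaw=now(); p=s['position']
    if start: p,yaw=np.array(start[0]),start[1]
    for q,y,n in legs:
        q=np.array(q); out=[]; dy=(y-yaw)/n
        for i in range(n):
            yaw+=0; a=np.radians(yaw); X=np.array([np.cos(a),np.sin(a),0]); Y=np.array([np.sin(a),-np.cos(a),0])
            d=(q-p)/(n-i); out.append([0,0,round(-dy,2),round(100*d@X,2),round(100*d@Y,2),round(-100*d[2],2),grip]); 
            p=p+d; yaw+=dy
        print(str(out).replace(' ','').replace('],[',',\n'))
E
python3 - <<'E'
from h import *
t=dict(np.load('top0.npz'))
c=t['color'].astype(int); g=c.sum(2); sat=c.max(2)-c.min(2)
L=[];Rr=[]
for v in range(169,191):
    row=g[v].astype(float)
    # left edge: first falling below 310 between floor(420) and lip(235); right: from 240 to below 200
    u=next(u for u in range(158,172) if row[u]<300); L.append(ray(t,u-.5,v,.1015)[:2])
    u=next(u for u in range(183,192) if row[u]<200); Rr.append(ray(t,u-.5,v,.1015)[:2])
L,Rr=np.array(L)*1000,np.array(Rr)*1000
for E in(L,Rr):
    k=np.polyfit(E[:,0],E[:,1],1); print(np.degrees(np.arctan(k[0])),np.polyval(k,572))
s,r,y=now(); print(y,s['position'])
plan([((.45,.25,.23),y-80,10),((.508,-.2865,.20),179.3-360,12)],8.54)
E
```

```text
7.7795343399275305 204.3105276433635
7.732392620670591 152.41157916321777
-14.194670491206512 [0.14702747 0.58139019 0.23036898]
[[0,0,np.float64(8.0),np.float64(3.75),np.float64(2.47),np.float64(0.0),8.54,
0,0,np.float64(8.0),np.float64(4.06),np.float64(1.92),np.float64(0.0),8.54,
0,0,np.float64(8.0),np.float64(4.29),np.float64(1.34),np.float64(0.0),8.54,
0,0,np.float64(8.0),np.float64(4.43),np.float64(0.73),np.float64(0.0),8.54,
0,0,np.float64(8.0),np.float64(4.49),np.float64(0.11),np.float64(0.0),8.54,
0,0,np.float64(8.0),np.float64(4.46),np.float64(-0.52),np.float64(0.0),8.54,
0,0,np.float64(8.0),np.float64(4.34),np.float64(-1.13),np.float64(0.0),8.54,
0,0,np.float64(8.0),np.float64(4.14),np.float64(-1.73),np.float64(0.0),8.54,
0,0,np.float64(8.0),np.float64(3.86),np.float64(-2.29),np.float64(0.0),8.54,
0,0,np.float64(8.0),np.float64(3.51),np.float64(-2.8),np.float64(0.0),8.54]]
[[0,0,np.float64(7.21),np.float64(4.42),np.float64(-0.81),np.float64(0.25),8.54,
0,0,np.float64(7.21),np.float64(4.29),np.float64(-1.36),np.float64(0.25),8.54,
0,0,np.float64(7.21),np.float64(4.08),np.float64(-1.88),np.float64(0.25),8.54,
0,0,np.float64(7.21),np.float64(3.81),np.float64(-2.38),np.float64(0.25),8.54,
0,0,np.float64(7.21),np.float64(3.48),np.float64(-2.84),np.float64(0.25),8.54,
0,0,np.float64(7.21),np.float64(3.1),np.float64(-3.26),np.float64(0.25),8.54,
0,0,np.float64(7.21),np.float64(2.67),np.float64(-3.62),np.float64(0.25),8.54,
0,0,np.float64(7.21),np.float64(2.19),np.float64(-3.93),np.float64(0.25),8.54,
0,0,np.float64(7.21),np.float64(1.68),np.float64(-4.17),np.float64(0.25),8.54,
0,0,np.float64(7.21),np.float64(1.15),np.float64(-4.35),np.float64(0.25),8.54,
0,0,np.float64(7.21),np.float64(0.59),np.float64(-4.46),np.float64(0.25),8.54,
0,0,np.float64(7.21),np.float64(0.03),np.float64(-4.5),np.float64(0.25),8.54]]
```

>>> move_arm --deltas '[0, 0, 8, 3.75, 2.47, 0, 8.54, 0, 0, 8, 4.06, 1.92, 0, 8.54, 0, 0, 8, 4.29, 1.34, 0, 8.54, 0, 0, 8, 4.43, 0.73, 0, 8.54, 0, 0, 8, 4.49, 0.11, 0, 8.54, 0, 0, 8, 4.46, -0.52, 0, 8.54, 0, 0, 8, 4.34, -1.13, 0, 8.54, 0, 0, 8, 4.14, -1.73, 0, 8.54]' --grip_force 22

```text
time: 0.9
position: [0.3903, 0.315, 0.2311]
tool_rot: [2.433, -1.988, -0.0]
ft_force: [0.3, -0.1, 0.1]
finger_gap: 0.0854
gripper_force: 0.0
```

```bash
sed -i 's/round(\(-dy\|100\*d@X\|100\*d@Y\|-100\*d\[2\]\),2)/float(round(\1,2))/g' h.py
python3 - <<'E'
from h import *
s,r,y=now(); print(y,s['position'],np.degrees(s['q']).round(1),r.as_matrix()[2,2])
plan([((.508,-.2865,.20),179.3-360,16)],8.54)
E
```

```text
-78.50278301391006 [0.39028796 0.3150079  0.23111329] [ 62.  -12.8  -9.3  -0.  -93.6 -50.5] -0.9999999832972503
[[0,0,6.39,3.83,0.03,0.19,8.54,
0,0,6.39,3.81,-0.4,0.19,8.54,
0,0,6.39,3.74,-0.82,0.19,8.54,
0,0,6.39,3.63,-1.23,0.19,8.54,
0,0,6.39,3.47,-1.63,0.19,8.54,
0,0,6.39,3.27,-2.0,0.19,8.54,
0,0,6.39,3.02,-2.35,0.19,8.54,
0,0,6.39,2.74,-2.67,0.19,8.54,
0,0,6.39,2.43,-2.96,0.19,8.54,
0,0,6.39,2.08,-3.21,0.19,8.54,
0,0,6.39,1.71,-3.43,0.19,8.54,
0,0,6.39,1.32,-3.6,0.19,8.54,
0,0,6.39,0.91,-3.72,0.19,8.54,
0,0,6.39,0.49,-3.8,0.19,8.54,
0,0,6.39,0.07,-3.83,0.19,8.54,
0,0,6.39,-0.36,-3.81,0.19,8.54]]
```

>>> move_arm --deltas '[0, 0, 6.39, 3.83, 0.03, 0.19, 8.54, 0, 0, 6.39, 3.81, -0.4, 0.19, 8.54, 0, 0, 6.39, 3.74, -0.82, 0.19, 8.54, 0, 0, 6.39, 3.63, -1.23, 0.19, 8.54, 0, 0, 6.39, 3.47, -1.63, 0.19, 8.54, 0, 0, 6.39, 3.27, -2.0, 0.19, 8.54, 0, 0, 6.39, 3.02, -2.35, 0.19, 8.54, 0, 0, 6.39, 2.74, -2.67, 0.19, 8.54]'

```text
time: 1.7
position: [0.4497, 0.0147, 0.2159]
tool_rot: [-1.339, 2.842, 0.0]
ft_force: [0.9, -0.0, 0.2]
finger_gap: 0.085
gripper_force: 0.0
```

>>> move_arm --deltas '[0, 0, 6.39, 2.43, -2.96, 0.19, 8.54, 0, 0, 6.39, 2.08, -3.21, 0.19, 8.54, 0, 0, 6.39, 1.71, -3.43, 0.19, 8.54, 0, 0, 6.39, 1.32, -3.6, 0.19, 8.54, 0, 0, 6.39, 0.91, -3.72, 0.19, 8.54, 0, 0, 6.39, 0.49, -3.8, 0.19, 8.54, 0, 0, 6.39, 0.07, -3.83, 0.19, 8.54, 0, 0, 6.39, -0.36, -3.81, 0.19, 8.54]'

```text
time: 2.5
position: [0.5101, -0.2858, 0.2004]
tool_rot: [-0.019, -3.141, -0.0]
ft_force: [1.2, 0.2, 0.1]
finger_gap: 0.0856
gripper_force: 0.0
```

Run:
```python
from h import *
s,r,y=now(); print(y,s['position'],s['ft_force'])
f=grab('side','s1'); t=grab('top','t1')
a=f['color'][170:330,220:420,::-1]; cv2.imwrite('pics/c2.png',np.clip(cv2.resize(a,(750,600),interpolation=cv2.INTER_CUBIC)*1.6,0,255).astype(np.uint8))
plan([((.508,-.2865,.06),-180.7,8)],8.54)
```

```text
179.29373409143435 [ 0.51013894 -0.28581388  0.20036064] [1.17062839 0.20734276 0.11442939]
[[0,0,44.98,0.02,0.01,1.73,8.54,
0,0,44.98,0.02,-0.01,1.73,8.54,
0,0,44.98,0.01,-0.02,1.73,8.54,
0,0,44.98,-0.01,-0.02,1.73,8.54,
0,0,44.98,-0.02,-0.01,1.73,8.54,
0,0,44.98,-0.02,0.01,1.73,8.54,
0,0,44.98,-0.01,0.02,1.73,8.54,
0,0,44.98,0.01,0.02,1.73,8.54]]
```

View pics/c2.png

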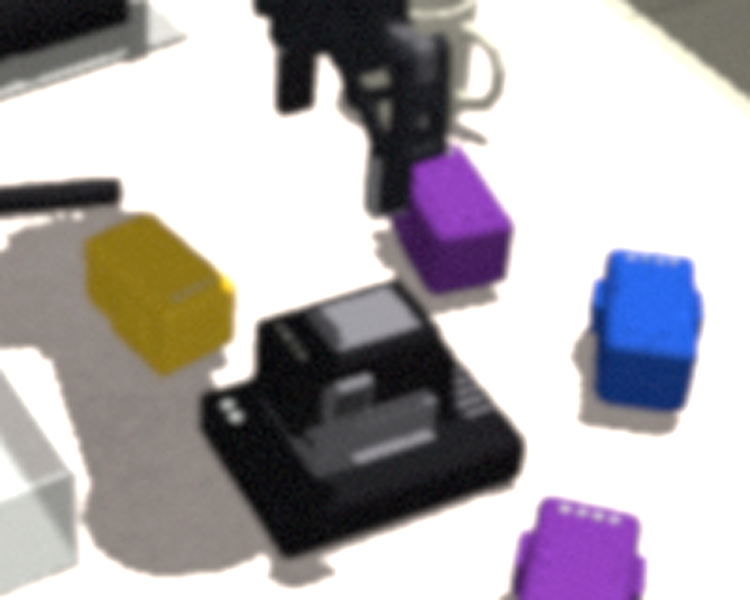

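>>> move_arm --deltas '[0, 0, 0, 0.2, -0.07, 3, 8.54, 0, 0, 0, 0, 0, 4, 8.54, 0, 0, 0, 0, 0, 3, 8.54, 0, 0, 0, 0, 0, 2, 8.54, 0, 0, 0, 0, 0, 1.2, 8.54, 0, 0, 0, 0, 0, 0.8, 8.54, 0, 0, 0, 0, 0, 0, 8.54]'

```text
time: 3.3
position: [0.508, -0.2847, 0.0604]
tool_rot: [-0.011, -3.141, -0.0]
ft_force: [-0.6, 0.0, 0.2]
finger_gap: 0.0854
gripper_force: 0.0
```

>>> move_arm --deltas '[0, 0, 0, 0, 0, 0, 6.8, 0, 0, 0, 0, 0, 0, 6.8]' --grip_force 22

```text
time: 3.5
position: [0.509, -0.2852, 0.0624]
tool_rot: [0.012, 3.139, -0.001]
ft_force: [0.6, -0.2, 0.4]
finger_gap: 0.068
gripper_force: 0.2
```

Run:
```python
from h import *
t=grab('top','t2'); s=grab('side','s2'); xy,m=region(t,(320,400,175,255),.099,.118,.106); print(rect(xy))
im=np.hstack([cv2.resize(x,(400,400),interpolation=cv2.INTER_CUBIC) for x in(t['color'][165:255,320:410,::-1],s['color'][225:315,270:360,::-1])])
cv2.imwrite('pics/c3.png',np.clip(im*1.8,0,255).astype(np.uint8))
```

```text
(array([ 486.6, -285. ]), array([53.1, 20. ]), 78.9)
```

View pics/c3.png

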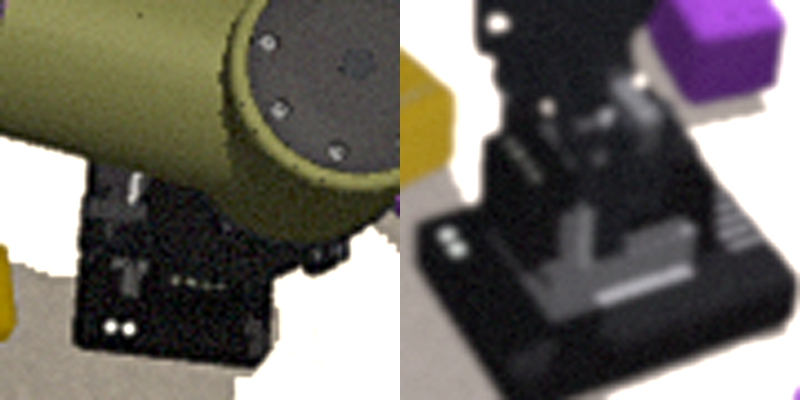

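Run:
```python
from h import *
s=dict(np.load('s2.npz')); C=s['camera_from_world']
for p in [(.497,-.33,.0624),(.519,-.33,.0624),(.508,-.33,.0814),(.495,-.318,.071),(.521,-.318,.093)]:
    q=C@np.array([*p,1]); u=q[0]/q[2]*K(s)+s['cx'];v=q[1]/q[2]*K(s)+s['cy']; print(p,((u-270)*4.444+400).round(),((v-225)*4.444).round())
P=cloud(s)
for v in range(258,292,3): print(v,[tuple((P[v,u]*1000).round().astype(int)) for u in range(305,318,3)])
x=[monitor.observe()['position'] for _ in range(3)]; print(x)
```

```text
(0.497, -0.33, 0.0624) 581.0 286.0
(0.519, -0.33, 0.0624) 625.0 270.0
(0.508, -0.33, 0.0814) 606.0 246.0
(0.495, -0.318, 0.071) 565.0 255.0
(0.521, -0.318, 0.093) 620.0 200.0
258 [(np.int64(504), np.int64(-289), np.int64(107)), (np.int64(491), np.int64(-322), np.int64(138)), (np.int64(498), np.int64(-320), np.int64(134)), (np.int64(503), np.int64(-323), np.int64(134)), (np.int64(495), np.int64(-345), np.int64(155))]
261 [(np.int64(499), np.int64(-298), np.int64(108)), (np.int64(505), np.int64(-299), np.int64(107)), (np.int64(496), np.int64(-325), np.int64(131)), (np.int64(517), np.int64(-303), np.int64(106)), (np.int64(496), np.int64(-345), np.int64(148))]
264 [(np.int64(496), np.int64(-304), np.int64(107)), (np.int64(502), np.int64(-305), np.int64(105)), (np.int64(496), np.int64(-326), np.int64(125)), (np.int64(501), np.int64(-329), np.int64(125)), (np.int64(497), np.int64(-345), np.int64(140))]
267 [(np.int64(494), np.int64(-309), np.int64(104)), (np.int64(498), np.int64(-312), np.int64(105)), (np.int64(497), np.int64(-325), np.int64(117)), (np.int64(501), np.int64(-329), np.int64(
[... 1427 characters left out ...]
.int64(-315), np.int64(53)), (np.int64(521), np.int64(-314), np.int64(49))]
288 [(np.int64(493), np.int64(-315), np.int64(53)), (np.int64(500), np.int64(-314), np.int64(50)), (np.int64(506), np.int64(-315), np.int64(49)), (np.int64(514), np.int64(-314), np.int64(44)), (np.int64(521), np.int64(-314), np.int64(41))]
291 [(np.int64(495), np.int64(-312), np.int64(42)), (np.int64(501), np.int64(-314), np.int64(41)), (np.int64(507), np.int64(-315), np.int64(40)), (np.int64(515), np.int64(-314), np.int64(36)), (np.int64(519), np.int64(-318), np.int64(37))]
[array([ 0.50881238, -0.2851329 ,  0.06209343]), array([ 0.50881238, -0.2851329 ,  0.06209343]), array([ 0.50881238, -0.2851329 ,  0.06209343])]
```

>>> move_arm --deltas '[0, 0, 0, 0, -0.05, 0.6, 6.8, 0, 0, 0, 0, 0, 0, 6.5, 0, 0, 0, 0, 0, 0, 6.2, 0, 0, 0, 0, 0, 0, 6.0]'

```text
time: 4.0
position: [0.508, -0.2855, 0.0548]
tool_rot: [-0.012, -3.141, 0.0]
ft_force: [-0.8, -0.7, 1.0]
finger_gap: 0.0601
gripper_force: 2.2
```

>>> move_arm --deltas '[0, 0, 0, 0, 0, 0, 5.5, 0, 0, 0, 0, 0, 0, 5.0, 0, 0, 0, 0, 0, 0, 4.5, 0, 0, 0, 0, 0, 0, 4.5]' --grip_force 23

```text
time: 4.4
position: [0.5085, -0.2861, 0.0559]
tool_rot: [0.012, 3.14, -0.002]
ft_force: [-1.2, -5.4, 5.5]
finger_gap: 0.052
gripper_force: 26.0
```

>>> move_arm --deltas '[0, 0, 0, 0, -0.06, -0.08, 4.5, 0, 0, 0, 0, 0, 0, 4.5, 0, 0, 0, 0.1, 0, 0, 4.5, 0, 0, 0, 0.1, 0, 0, 4.5, 0, 0, 0, 0.1, 0, 0, 4.5]' --grip_force 23

```text
time: 4.9
position: [0.5054, -0.2861, 0.0559]
tool_rot: [0.012, 3.141, -0.001]
ft_force: [1.6, -4.1, 1.8]
finger_gap: 0.0519
gripper_force: 25.8
```

Low force (1.6 N): it slides free. Continue sliding off.

>>> move_arm --deltas '[0, 0, 0, 0.4, -0.04, 0, 4.5, 0, 0, 0, 0.6, 0, 0, 4.5, 0, 0, 0, 0.8, 0, 0, 4.5, 0, 0, 0, 0.8, 0, 0, 4.5]'

```text
time: 5.3
position: [0.4786, -0.2858, 0.0558]
tool_rot: [0.012, 3.141, 0.001]
ft_force: [0.7, 0.3, 4.0]
finger_gap: 0.0518
gripper_force: 25.7
```

Run:
```python
from h import *
s=monitor.observe(); print(s['position'],s['ft_force'],s['moment'],s['gripper_force'])
```

```text
[ 0.47855872 -0.28581877  0.0557818 ] [0.71326166 0.31005311 4.04559928] [-0.02721068 -0.59169428  0.00482966] 25.73663502931595
```

>>> move_arm --deltas '[0, 0, 0, 0.8, 0, -0.04, 4.5, 0, 0, 0, 0.8, 0, 0, 4.5, 0, 0, 0, 0.8, 0, 0, 4.5, 0, 0, 0, 0.8, 0, 0, 4.5, 0, 0, 0, 0.8, 0, 0, 4.5, 0, 0, 0, 0.8, 0, 0, 4.5]'

```text
time: 5.9
position: [0.4298, -0.2855, 0.0551]
tool_rot: [-0.012, -3.14, -0.001]
ft_force: [-0.2, -0.4, -2.9]
finger_gap: 0.0518
gripper_force: 24.9
```

Run:
```python
from h import *
s=grab('side','s3'); cv2.imwrite('pics/c4.png',np.clip(cv2.resize(s['color'][200:320,200:360,::-1],(800,600),interpolation=cv2.INTER_CUBIC)*1.8,0,255).astype(np.uint8))
```

```text
(no output)
```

View pics/c4.png

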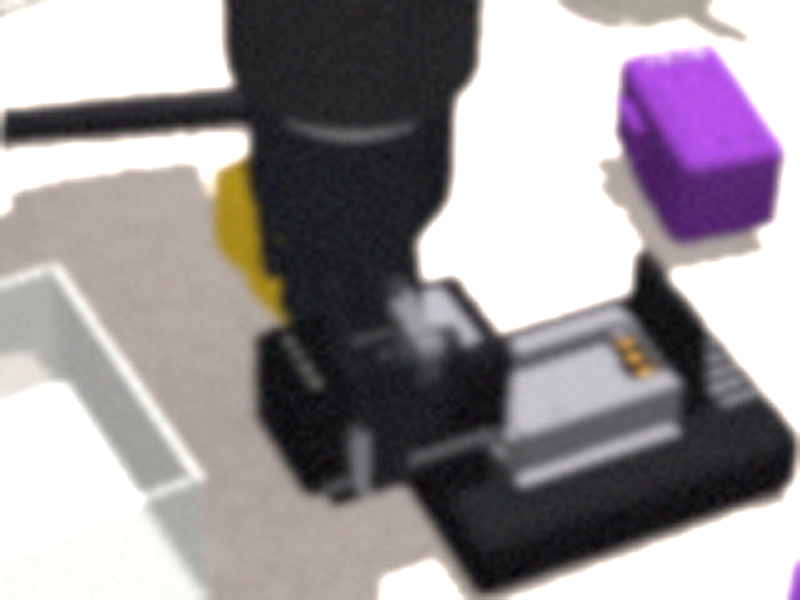

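>>> move_arm --deltas '[0, 0, 0, 0, 0, -1.5, 4.5, 0, 0, 0, 0, 0, -3, 4.5, 0, 0, 0, 0, 0, -4, 4.5, 0, 0, 0, 0, 0, -3.5, 4.5, 0, 0, 0, 0, 0, -2, 4.5, 0, 0, 0, 0, 0, -0.5, 4.5]'

```text
time: 6.55
position: [0.4324, -0.2865, 0.2055]
tool_rot: [0.012, 3.136, -0.004]
ft_force: [-0.1, -0.1, -3.9]
finger_gap: 0.0517
gripper_force: 25.7
```

Run:
```python
from h import *
s,r,y=now(); print(s['position'],y,s['ft_force'],s['gripper_force'],s['finger_gap'])
t=dict(np.load('top0.npz')); print('mug',ray(t,255,120,.095))
plan([((.6619,.1883,.20),6.3,24)],4.5,(s['position'],y-360 if y>0 else y))
```

```text
[ 0.4324196  -0.28649517  0.20550525] 179.56889413860856 [-0.14266417 -0.12516105 -3.94135457] 25.65429925918579 0.05168893226134626
mug [0.74067926 0.00154363 0.095     ]
[[0,0,-7.78,-0.94,1.99,0.02,4.5,
0,0,-7.78,-1.2,1.84,0.02,4.5,
0,0,-7.78,-1.44,1.66,0.02,4.5,
0,0,-7.78,-1.65,1.45,0.02,4.5,
0,0,-7.78,-1.83,1.21,0.02,4.5,
0,0,-7.78,-1.98,0.95,0.02,4.5,
0,0,-7.78,-2.09,0.68,0.02,4.5,
0,0,-7.78,-2.16,0.39,0.02,4.5,
0,0,-7.78,-2.2,0.09,0.02,4.5,
0,0,-7.78,-2.19,-0.21,0.02,4.5,
0,0,-7.78,-2.14,-0.5,0.02,4.5,
0,0,-7.78,-2.05,-0.79,0.02,4.5,
0,0,-7.78,-1.93,-1.06,0.02,4.5,
0,0,-7.78,-1.77,-1.31,0.02,4.5,
0,0,-7.78,-1.57,-1.53,0.02,4.5,
0,0,-7.78,-1.35,-1.73,0.02,4.5,
0,0,-7.78,-1.1,-1.9,0.02,4.5,
0,0,-7.78,-0.84,-2.03,0.02,4.5,
0,0,-7.78,-0.55,-2.13,0.02,4.5,
0,0,-7.78,-0.26,-2.18,0.02,4.5,
0,0,-7.78,0.04,-2.2,0.02,4.5,
0,0,-7.78,0.33,-2.17,0.02,4.5,
0,0,-7.78,0.63,-2.11,0.02,4.5,
0,0,-7.78,0.9,-2.0,0.02,4.5]]
```

>>> move_arm --deltas '[0, 0, -7.78, -0.94, 1.99, 0.02, 4.5, 0, 0, -7.78, -1.2, 1.84, 0.02, 4.5, 0, 0, -7.78, -1.44, 1.66, 0.02, 4.5, 0, 0, -7.78, -1.65, 1.45, 0.02, 4.5, 0, 0, -7.78, -1.83, 1.21, 0.02, 4.5, 0, 0, -7.78, -1.98, 0.95, 0.02, 4.5, 0, 0, -7.78, -2.09, 0.68, 0.02, 4.5, 0, 0, -7.78, -2.16, 0.39, 0.02, 4.5]'

```text
time: 7.35
position: [0.5077, -0.1266, 0.1986]
tool_rot: [1.62, -2.69, -0.001]
ft_force: [1.3, -0.4, -4.2]
finger_gap: 0.0518
gripper_force: 25.7
```

>>> move_arm --deltas '[0, 0, -7.78, -2.2, 0.09, 0.02, 4.5, 0, 0, -7.78, -2.19, -0.21, 0.02, 4.5, 0, 0, -7.78, -2.14, -0.5, 0.02, 4.5, 0, 0, -7.78, -2.05, -0.79, 0.02, 4.5, 0, 0, -7.78, -1.93, -1.06, 0.02, 4.5, 0, 0, -7.78, -1.77, -1.31, 0.02, 4.5, 0, 0, -7.78, -1.57, -1.53, 0.02, 4.5, 0, 0, -7.78, -1.35, -1.73, 0.02, 4.5]'

```text
time: 8.15
position: [0.5843, 0.0317, 0.1968]
tool_rot: [2.778, -1.465, -0.002]
ft_force: [0.9, 0.0, -3.8]
finger_gap: 0.0515
gripper_force: 25.7
```

>>> move_arm --deltas '[0, 0, -7.78, -1.1, -1.9, 0.02, 4.5, 0, 0, -7.78, -0.84, -2.03, 0.02, 4.5, 0, 0, -7.78, -0.55, -2.13, 0.02, 4.5, 0, 0, -7.78, -0.26, -2.18, 0.02, 4.5, 0, 0, -7.78, 0.04, -2.2, 0.02, 4.5, 0, 0, -7.78, 0.33, -2.17, 0.02, 4.5, 0, 0, -7.78, 0.63, -2.11, 0.02, 4.5, 0, 0, -7.78, 0.9, -2.0, 0.02, 4.5]'

```text
time: 8.95
position: [0.6609, 0.1899, 0.1948]
tool_rot: [3.136, 0.181, -0.003]
ft_force: [0.5, -0.5, -4.0]
finger_gap: 0.0515
gripper_force: 25.7
```

Run:
```python
from h import *
s,r,y=now(); print(s['position'],y,s['ft_force'],s['gripper_force'],s['finger_gap'])
t=grab('top','t4'); s=grab('side','s4')
im=np.hstack([cv2.resize(x,(400,400),interpolation=cv2.INTER_CUBIC) for x in(t['color'][110:230,130:250,::-1],s['color'][100:200,190:290,::-1])])
cv2.imwrite('pics/c5.png',np.clip(im*1.8,0,255).astype(np.uint8))
```

```text
[0.66091126 0.18985874 0.19477125] 6.6107921208020315 [ 0.53326407 -0.4698102  -3.95143669] 25.73743298649788 0.051528688895356604
```

View pics/c5.png

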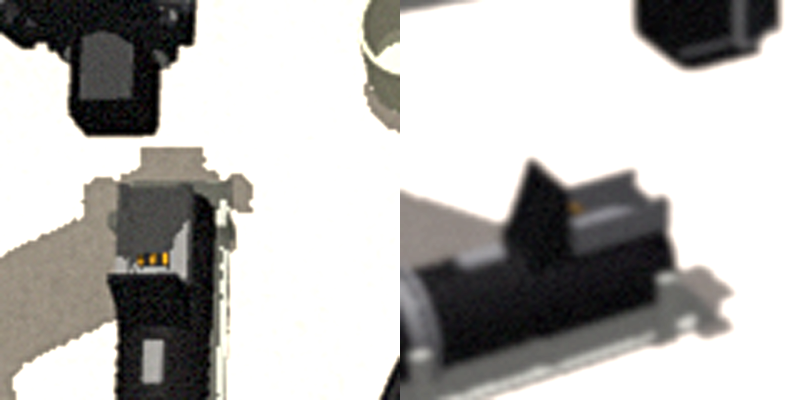

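>>> move_arm --deltas '[0, 0, 0, 0, 0, 2, 4.5, 0, 0, 0, 0, 0, 3, 4.5, 0, 0, 0, 0, 0, 2.5, 4.5, 0, 0, 0, 0, 0, 1.2, 4.5, 0, 0, 0, 0, 0, 0.4, 4.5, 0, 0, 0, 0, 0, 0, 4.5]'

```text
time: 9.65
position: [0.661, 0.1887, 0.1056]
tool_rot: [3.136, 0.171, 0.0]
ft_force: [0.1, -0.9, -3.3]
finger_gap: 0.0517
gripper_force: 25.6
```

Run:
```python
from h import *
s,r,y=now(); print(s['position'],y,s['ft_force']); p=s['position']
t=grab('top','t5'); sd=grab('side','s5')
h=p[2]-.011+.061
xy,m=region(t,(130,210,100,190),h-.008,h+.008,h)
ax=np.array([np.cos(np.radians(6.3)),np.sin(np.radians(6.3))]); n=np.array([-ax[1],ax[0]])
seat=np.array([.5724,.1784])
q=(xy-seat); a=q@ax*1000; b=q@n*1000
for k in range(20,140,5):
    w=(a>k)&(a<=k+5)
    if w.sum()>4: print(k,b[w].min().round(1),b[w].max().round(1),w.sum())
print('tcp in seat frame',(p[:2]-seat)@ax*1000,(p[:2]-seat)@n*1000)
# rails again in the seat frame from the first picture
f=dict(np.load('top0.npz')); g=f['color'].astype(float).sum(2)
for v in range(169,191,2):
    row=g[v]; l=next(u for u in range(158,172) if row[u]<300); rr=next(u for u in range(183,192) if row[u]<200)
    l=l-1+(row[l-1]-300)/(row[l-1]-row[l]); rr=rr-1+(row[rr-1]-200)/(row[rr-1]-row[rr])
    A=ray(f,l,v,.1015)[:2]-seat;B=ray(f,rr,v,.1015)[:2]-seat; print(v,(A@ax*1000).round(1),(A@n*1000).round(1),(B@n*1000).round(1))
xy,m=region(f,(150,200,196,245),.05,.15,.095); q=xy-seat;a=q@ax*1000;b=q@n*1000
for k in range(-160,-50,10):
    w=(a>k)&(a<=k+10); print('handle',k,b[w].min().round(1),b[w].max().round(1)) if w.any() else 0
im=np.hstack([cv2.resize(x,(400,400),interpolation=cv2.INTER_CUBIC) for x in(t['color'][110:210,130:230,::-1],sd['color'][90:190,205:305,::-1])])
cv2.imwrite('pics/c6.png',np.clip(im*1.8,0,255).astype(np.uint8))
```

```text
[0.66102313 0.18869225 0.10556088] 6.257361607999631 [ 0.14880529 -0.9396344  -3.32961293]
30 -24.2 20.2 36
35 -26.5 22.7 44
40 -26.3 23.0 45
45 -26.1 23.2 47
50 -25.9 23.4 47
55 -25.8 23.6 46
60 -25.6 23.8 46
65 -25.5 24.0 45
70 -27.6 24.2 46
75 -51.0 36.2 62
80 -53.3 60.0 64
85 -41.4 48.3 16
90 -34.1 -29.3 6
95 -36.3 -29.2 8
tcp in seat frame 89.21734416189321 0.5050953549234108
169 20.1 24.3 -19.7
171 15.0 24.9 -26.4
173 10.0 25.6 -25.4
175 4.9 26.0 -25.7
177 -0.1 30.3 -25.6
179 -5.2 28.3 -25.9
181 -10.2 24.5 -25.5
183 -15.2 24.8 -25.8
185 -20.3 24.5 -26.1
187 -25.3 24.3 -26.2
189 -30.3 24.7 -26.1
handle -160 -47.0 29.1
handle -150 -42.0 22.6
handle -140 -41.7 22.9
handle -130 -41.4 23.3
handle -120 -43.4 23.8
handle -110 -43.0 21.8
handle -100 -43.0 22.2
handle -90 -42.7 22.6
handle -80 -44.6 23.0
handle -70 -44.5 23.4
handle -60 -44.3 28.6
```

View pics/c6.png

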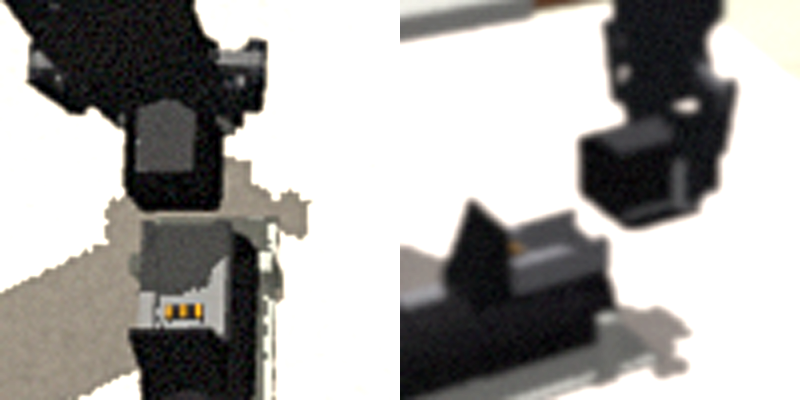

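>>> move_arm --deltas '[0, 0, 0, 0, 0, 0.25, 4.5, 0, 0, 0, -0.5, 0, 0, 4.5, 0, 0, 0, -0.5, 0, 0, 4.5, 0, 0, 0, -0.3, 0, 0, 4.5, 0, 0, 0, -0.3, 0, 0, 4.5, 0, 0, 0, -0.2, 0, 0, 4.5]'

```text
time: 10.35
position: [0.6427, 0.187, 0.1031]
tool_rot: [-3.137, -0.172, -0.0]
ft_force: [0.0, -0.5, -4.3]
finger_gap: 0.0518
gripper_force: 25.6
```

>>> move_arm --deltas '[0, 0, 0, -0.3, 0, 0, 4.5, 0, 0, 0, -0.3, 0, 0, 4.5, 0, 0, 0, -0.2, 0, 0, 4.5, 0, 0, 0, 0, 0, 0, 4.5]'

```text
time: 10.75
position: [0.6346, 0.1855, 0.1025]
tool_rot: [3.136, 0.172, -0.002]
ft_force: [0.2, -2.5, -4.1]
finger_gap: 0.0517
gripper_force: 25.5
```

Run:
```python
from h import *
s,r,y=now(); print(s['position'],y,s['ft_force'],s['moment'])
t=grab('top','t7'); sd=grab('side','s7')
im=np.hstack([cv2.resize(x,(400,400),interpolation=cv2.INTER_CUBIC) for x in(t['color'][120:200,140:220,::-1],sd['color'][105:185,215:295,::-1])])
cv2.imwrite('pics/c7.png',np.clip(im*1.8,0,255).astype(np.uint8))
```

```text
[0.63456034 0.18554359 0.10247177] 6.277629593636995 [ 0.22641913 -2.53185654 -4.13404769] [-0.88941689  0.0816478   0.07906558]
```

View pics/c7.png

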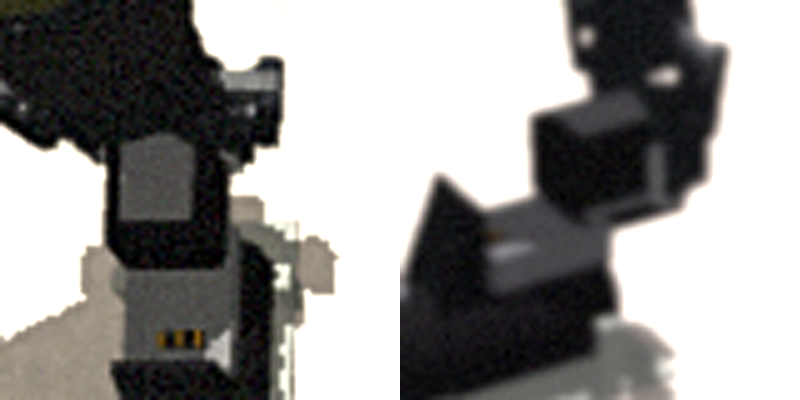

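>>> move_arm --deltas '[0, 0, 0, -0.2, 0.06, 0, 4.5, 0, 0, 0, -0.3, 0, 0, 4.5, 0, 0, 0, -0.3, 0, 0, 4.5]'

```text
time: 11.15
position: [0.6269, 0.1846, 0.1025]
tool_rot: [3.137, 0.172, -0.0]
ft_force: [1.6, -1.3, -5.7]
finger_gap: 0.052
gripper_force: 25.4
```

>>> move_arm --deltas '[0, 0, 0, -0.3, 0.03, 0.05, 4.5, 0, 0, 0, -0.3, 0, 0, 4.5, 0, 0, 0, -0.3, 0, 0, 4.5]'

```text
time: 11.45
position: [0.6179, 0.1836, 0.1024]
tool_rot: [-3.136, -0.172, -0.0]
ft_force: [-0.4, 0.5, -4.5]
finger_gap: 0.052
gripper_force: 25.6
```

>>> move_arm --deltas '[0, 0, 0, -0.3, 0, 0, 4.5, 0, 0, 0, -0.2, 0, 0, 4.5, 0, 0, 0, -0.2, 0, 0, 4.5, 0, 0, 0, 0, 0, 0, 4.5]'

```text
time: 11.85
position: [0.6111, 0.1826, 0.1024]
tool_rot: [-3.137, -0.172, -0.0]
ft_force: [-0.5, 0.4, -4.2]
finger_gap: 0.0517
gripper_force: 25.6
```

Run:
```python
from h import *
s,r,y=now(); print(s['position'],y,s['ft_force'],s['moment'])
t=grab('top','t8'); sd=grab('side','s8')
seat=np.array([.5724,.1784]); ax=np.array([np.cos(np.radians(6.3)),np.sin(np.radians(6.3))])
xy,m=region(t,(150,200,175,205),.124,.140,.131);print('stop',rect(xy),rect(region(dict(np.load('top0.npz')),(150,200,175,205),.124,.140,.131)[0]))
print('tcp',(s['position'][:2]-seat)@ax*1000)
im=np.hstack([cv2.resize(x,(400,400),interpolation=cv2.INTER_CUBIC) for x in(t['color'][130:210,140:220,::-1],sd['color'][105:185,215:295,::-1])])
cv2.imwrite('pics/c8.png',np.clip(im*1.8,0,255).astype(np.uint8))
```

```text
[0.61106915 0.18264818 0.10244526] 6.291343454155048 [-0.49179836  0.38374602 -4.22281611] [ 0.00185181 -0.01594029  0.02190146]
stop (array([522.6, 172. ]), array([ 9.7, 47.3]), 5.7) (array([521.4, 171.9]), array([12.1, 47.3]), 5.7)
tcp 38.90179746199333
```

View pics/c8.png

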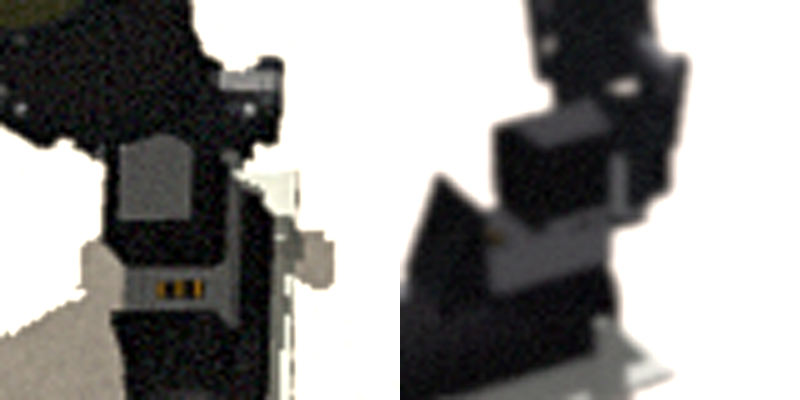

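>>> move_arm --deltas '[0, 0, 0, -0.2, 0, 0, 4.5, 0, 0, 0, -0.2, 0, 0, 4.5, 0, 0, 0, 0, 0, 0, 5.4, 0, 0, 0, 0, 0, 0, 6.0, 0, 0, 0, 0, 0, 0, 7.0, 0, 0, 0, 0, 0, 0, 8.0, 0, 0, 0, 0, 0, 0, 8.5]'

```text
time: 12.65
position: [0.6077, 0.1822, 0.1031]
tool_rot: [-3.137, -0.172, -0.002]
ft_force: [0.1, 0.4, 0.9]
finger_gap: 0.085
gripper_force: 0.0
```

Run:
```python
from h import *
s,r,y=now(); print(s['position'],y,s['ft_force'],s['gripper_force'],s['finger_gap'])
```

```text
[0.60773644 0.18224773 0.1031226 ] 6.287316370246771 [0.10553917 0.41048657 0.92621045] 0.0 0.08501665379759323
```

>>> move_arm --deltas '[0, 0, 0, 0, 0, -2, 8.5, 0, 0, 0, 0, 0, -4, 8.5, 0, 0, 0, 0, 0, -4, 8.5, 0, 0, 0, 2.5, 0, -1, 5, 0, 0, 0, 2.7, 0, 0, 2, 0, -8, 0, 0, 0, 0, 0, 0, 0, 0, 0, 0, 0, 0, 0, 0, 0, 0, 0, 0, 0]'

```text
time: 13.45
position: [0.6598, 0.1878, 0.2094]
tool_rot: [3.12, 0.17, -0.222]
ft_force: [0.1, -0.7, 0.5]
finger_gap: 0.0118
gripper_force: 0.0
```

Run:
```python
from h import *
s,r,y=now(); p=s['position']; print(p,y,s['ft_force'],s['finger_gap'],r.as_matrix().round(3).tolist())
t=grab('top','t9'); sd=grab('side','s9')
seat=np.array([.5724,.1784]); ax=np.array([np.cos(np.radians(6.3)),np.sin(np.radians(6.3))]); n=np.array([-ax[1],ax[0]])
P=cloud(t).reshape(-1,3); P=P[(abs(P[:,2]-.151)<.007)]; a=(P[:,:2]-seat)@ax*1000; b=(P[:,:2]-seat)@n*1000
w=(abs(b)<24)&(a>-70)&(a<120); print('top: battery top a range',np.percentile(a[w],[1,5,50,95,99]).round(1),w.sum())
P=cloud(sd).reshape(-1,3); P=P[(abs(P[:,2]-.148)<.008)]; a=(P[:,:2]-seat)@ax*1000; b=(P[:,:2]-seat)@n*1000
w=(abs(b)<32)&(a>-70)&(a<120); print('side: a',np.percentile(a[w],[1,5,50,95,99]).round(1),np.percentile(b[w],[5,95]).round(1),w.sum())
print('tcp',(p[:2]-seat)@ax*1000,(p[:2]-seat)@n*1000)
```

```text
[0.65980219 0.18783017 0.20939699] 6.224559329804307 [ 0.11675123 -0.74346172  0.48578121] 0.011752615593040677 [[0.984, 0.109, -0.141], [0.107, -0.994, -0.017], [-0.142, 0.002, -0.99]]
top: battery top a range [-21.5 -18.9  20.7  60.7  64.4] 728
side: a [-25.3 -23.6  14.3  57.4  62.1] [-29.1  15.9] 408
tcp 87.90917803817408 -0.21779543662235912
```

>>> move_arm --deltas '[0, 0, 0, 0.28, 0, 2, 0, 0, 0, 0, 0.43, 0, 3, 0, 0, 0, 0, 0.36, 0, 2.5, 0, 0, 0, 0, 0.19, 0, 1.3, 0, 0, 0, 0, 0.07, 0, 0.5, 0, 0, 0, 0, 0, 0, 0, 0]'

```text
time: 14.15
position: [0.6592, 0.1878, 0.1199]
tool_rot: [3.122, 0.172, -0.215]
ft_force: [-0.4, -0.1, -0.3]
finger_gap: 0.0
gripper_force: 0.0
```

Run:
```python
from h import *
s,r,y=now(); p=s['position']; print(p,y,s['ft_force'],s['finger_gap'])
seat=np.array([.5724,.1784]); ax=np.array([np.cos(np.radians(6.3)),np.sin(np.radians(6.3))]); n=np.array([-ax[1],ax[0]])
print('tcp',(p[:2]-seat)@ax*1000,(p[:2]-seat)@n*1000)
```

```text
[0.65918382 0.18783885 0.11992647] 6.303956591086439 [-0.42667859 -0.06612375 -0.3477397 ] 2.289561027584965e-05
tcp 87.29549270949306 -0.14131255808997362
```

>>> move_arm --deltas '[0, 0, 0, 0.07, 0, 0.5, 0, 0, 0, 0, -0.4, 0, 0.06, 0, 0, 0, 0, -0.3, 0, 0.04, 0, 0, 0, 0, -0.2, 0, 0.03, 0, 0, 0, 0, -0.2, 0, 0.03, 0]'

```text
time: 14.65
position: [0.6481, 0.1867, 0.1136]
tool_rot: [3.122, 0.171, -0.217]
ft_force: [-0.1, -0.2, 0.7]
finger_gap: 0.0001
gripper_force: 0.4
```

>>> move_arm --deltas '[0, 0, 0, -0.2, 0, 0.03, 0, 0, 0, 0, -0.2, 0, 0.03, 0, 0, 0, 0, -0.2, 0, 0.03, 0]'

```text
time: 14.95
position: [0.6421, 0.186, 0.1133]
tool_rot: [3.122, 0.171, -0.218]
ft_force: [1.1, -0.5, 0.5]
finger_gap: -0.0003
gripper_force: 0.4
```

>>> move_arm --deltas '[0, 0, 0, -0.15, 0, 0.02, 0, 0, 0, 0, -0.15, 0, 0.02, 0]'

```text
time: 15.15
position: [0.6392, 0.1855, 0.1133]
tool_rot: [3.122, 0.171, -0.217]
ft_force: [3.3, 0.7, 0.2]
finger_gap: -0.0004
gripper_force: 1.5
```

>>> move_arm --deltas '[0, 0, 0, -0.15, 0, 0.02, 0, 0, 0, 0, -0.15, 0, 0.02, 0]'

```text
time: 15.35
position: [0.6366, 0.1854, 0.1135]
tool_rot: [3.122, 0.171, -0.216]
ft_force: [4.1, 0.8, 0.1]
finger_gap: 0.0
gripper_force: 2.1
```

>>> move_arm --deltas '[0, 0, 0, -0.1, 0, 0.02, 0, 0, 0, 0, -0.1, 0, 0.01, 0, 0, 0, 0, -0.1, 0, 0.02, 0]'

```text
time: 15.65
position: [0.6332, 0.185, 0.1133]
tool_rot: [3.122, 0.171, -0.217]
ft_force: [4.0, -0.3, 0.8]
finger_gap: 0.0001
gripper_force: 2.0
```

>>> move_arm --deltas '[0, 0, 0, -0.1, 0, 0.02, 0, 0, 0, 0, -0.1, 0, 0.01, 0, 0, 0, 0, -0.1, 0, 0.02, 0]'

```text
time: 15.95
position: [0.6302, 0.1847, 0.1132]
tool_rot: [3.122, 0.171, -0.217]
ft_force: [5.5, -0.4, 1.1]
finger_gap: 0.0005
gripper_force: 2.6
```

>>> move_arm --deltas '[0, 0, 0, -0.1, 0, 0.02, 0, 0, 0, 0, -0.1, 0, 0.01, 0]'

```text
time: 16.15
position: [0.6287, 0.1844, 0.1136]
tool_rot: [3.122, 0.171, -0.215]
ft_force: [6.9, 0.8, 2.0]
finger_gap: 0.0
gripper_force: 3.6
```

```bash
cat > gap.py <<'E'
from h import *
seat=np.array([.5724,.1784]); ax=np.array([np.cos(np.radians(6.3)),np.sin(np.radians(6.3))]); n=np.array([-ax[1],ax[0]])
def edge(f):
    z=cloud(f); a=((z[...,:2]-seat)@ax)*1000; b=((z[...,:2]-seat)@n)*1000; h=z[...,2]
    w=(abs(b)<20)&(abs(h-.131)<.007)&(a<-30)&(a>-75); print('stop a',np.percentile(a[w],[2,50,98]).round(1),w.sum())
    w=(abs(b)<20)&(abs(h-.151)<.007)&(a<90)&(a>-60); print('shell top a',np.percentile(a[w],[2,50,98]).round(1),w.sum())
    w=(abs(b)<20)&(h>.08)&(h<.12)&(a<-100)&(a>-200); print('n',w.sum())
s,r,y=now(); p=s['position']; print('tcp a',((p[:2]-seat)@ax*1000).round(1),((p[:2]-seat)@n*1000).round(1),p[2],s['ft_force'].round(1))
import sys
t=grab('top',sys.argv[1]); edge(t)
def marks(f):
    g=f['color'].astype(int).sum(2); w=np.zeros_like(g,np.uint8); w[203:235,165:195]=(g[203:235,165:195]>200)
    k,l,st,c=cv2.connectedComponentsWithStats(w); print('label',[(c[i].round(2).tolist(),int(st[i,4])) for i in range(1,k) if st[i,4]>15])
marks(dict(np.load('top0.npz'))); marks(t)
E
python3 gap.py t10; python3 -c "
from gap import *" t10b | head -0
```

```text
tcp a 56.7 -0.2 0.1135753382710835 [6.9 0.8 2. ]
stop a [-58.6 -52.9 -40.9] 98
shell top a [-41.1   3.4  53.1] 658
n 493
label [([175.25, 217.61], 67)]
label [([175.36, 219.78], 74)]Exception ignored on flushing sys.stdout:
BrokenPipeError: [Errno 32] Broken pipe
```

>>> move_arm --deltas '[0, 0, 0, -0.1, 0, 0.02, 0, 0, 0, 0, -0.1, 0, 0.01, 0]'

```text
time: 16.45
position: [0.6269, 0.1842, 0.1137]
tool_rot: [3.122, 0.171, -0.214]
ft_force: [7.7, -0.2, 1.4]
finger_gap: -0.0
gripper_force: 3.8
```

>>> move_arm --deltas '[0, 0, 0, -0.1, 0, 0.02, 0, 0, 0, 0, -0.1, 0, 0.01, 0]'

```text
time: 16.65
position: [0.625, 0.184, 0.1137]
tool_rot: [3.122, 0.171, -0.214]
ft_force: [8.3, 0.2, 1.1]
finger_gap: -0.0001
gripper_force: 3.9
```

>>> move_arm --deltas '[0, 0, 0, -0.1, 0, 0.02, 0, 0, 0, 0, -0.1, 0, 0.01, 0]'

```text
time: 16.85
position: [0.6231, 0.1839, 0.1138]
tool_rot: [3.123, 0.171, -0.213]
ft_force: [7.0, 2.5, 1.0]
finger_gap: 0.0001
gripper_force: 4.0
```

>>> move_arm --deltas '[0, 0, 0, -0.1, 0, 0.01, 0]'

```text
time: 16.95
position: [0.6221, 0.1837, 0.1139]
tool_rot: [3.122, 0.171, -0.213]
ft_force: [8.0, 0.9, 1.1]
finger_gap: -0.0
gripper_force: 4.1
```

>>> move_arm --deltas '[0, 0, 0, -0.08, 0, 0.01, 0]'

```text
time: 17.05
position: [0.6219, 0.1836, 0.114]
tool_rot: [3.123, 0.171, -0.211]
ft_force: [12.4, -0.5, 1.1]
finger_gap: 0.0001
gripper_force: 6.1
```

>>> move_arm --deltas '[0, 0, 0, -0.05, 0, 0.01, 0]'

```text
time: 17.15
position: [0.6219, 0.1835, 0.1142]
tool_rot: [3.123, 0.171, -0.209]
ft_force: [13.9, 0.1, 0.6]
finger_gap: 0.0001
gripper_force: 6.6
```

>>> move_arm --deltas '[0, 0, 0, 0, 0, 0, 0]'

```text
time: 17.25
position: [0.6219, 0.1835, 0.1142]
tool_rot: [3.123, 0.171, -0.209]
ft_force: [12.4, 0.1, 0.0]
finger_gap: 0.0001
gripper_force: 6.1
```

```bash
python3 gap.py t11
```

```text
tcp a 49.8 -0.4 0.11416049126795805 [12.4  0.1  0. ]
stop a [-58.6 -53.2 -47.9] 92
shell top a [-47.3  -4.   46. ] 654
n 483
label [([175.25, 217.61], 67)]
label [([175.29, 219.71], 72)]
```

>>> move_arm --deltas '[0, 0, 0, -0.06, 0, 0.01, 0, 0, 0, 0, 0, 0, 0, 0]'

```text
time: 17.5
position: [0.6219, 0.1834, 0.1143]
tool_rot: [3.123, 0.17, -0.207]
ft_force: [14.2, 0.1, -0.4]
finger_gap: -0.0002
gripper_force: 7.2
```

>>> move_arm --deltas '[0, 0, 0, -0.05, 0, 0.01, 0, 0, 0, 0, 0, 0, 0, 0]'

```text
time: 17.7
position: [0.6218, 0.1834, 0.1144]
tool_rot: [3.124, 0.17, -0.205]
ft_force: [16.0, 0.8, -0.2]
finger_gap: 0.0003
gripper_force: 8.1
```

>>> move_arm --deltas '[0, 0, 0, 0.3, 0, -0.04, 0, 0, 0, 0, 1, 0, -0.14, 0, 0, 0, 0, 1.7, 0, -0.24, 0, 0, 0, 0, 0, 0, -3, 0, 0, 0, 0, 0, 0, -5, 0, 0, 0, 0, 0, 0, -5, 0, 0, 0, 0, 0, 0, -1, 0, 0, 0, 0, 0, 0, 0, 0]'

```text
time: 18.5
position: [0.6681, 0.189, 0.2541]
tool_rot: [3.123, 0.172, -0.215]
ft_force: [0.8, 0.1, -0.8]
finger_gap: -0.0004
gripper_force: 0.0
```

```bash
python3 gap.py t12
python3 - <<'E'
from h import *
from gap import seat,ax,n
E
true
python3 - <<'E'
from h import *
a=dict(np.load('t12.npz')); b=dict(np.load('top0.npz'))
d=np.abs(a['color'].astype(int)-b['color']).sum(2)
for nm,(u0,u1,v0,v1) in dict(mug=(232,285,98,150),tub=(296,364,276,330),spat=(200,260,212,318)).items(): print(nm,(d[v0:v1,u0:u1]>120).sum())
E
```

```text
tcp a 96.3 0.0 0.25414000361391664 [ 0.8  0.1 -0.8]
stop a [-58.5 -52.8 -46.4] 97
shell top a [-46.3  -4.9  38.8] 627
n 506
label [([175.25, 217.61], 67)]
label [([175.29, 219.71], 72)]
tcp a 95.8 0.2 0.2515639402306707 [-0.3  0.8 -1.5]
mug 0
tub 0
spat 0Traceback (most recent call last):
  File "<stdin>", line 2, in <module>
  File "gap.py", line 10, in <module>
    t=grab('top',sys.argv[1]); edge(t)
                 ~~~~~~~~^^^
IndexError: list index out of range
```

Run:
```python
from h import *
seat=np.array([.5724,.1784]); ax=np.array([np.cos(np.radians(6.3)),np.sin(np.radians(6.3))]); n=np.array([-ax[1],ax[0]])
S=grab('side','s12')
for nm,f in(('side',S),('top',dict(np.load('t12.npz')))):
    z=cloud(f); a=((z[...,:2]-seat)@ax)*1000; b=((z[...,:2]-seat)@n)*1000; h=z[...,2]*1000
    for k in range(-45,45,8):
        for sg in(-1,1):
            w=(a>k)&(a<=k+8)&(h>118)&(h<139)&(sg*b>15)&(sg*b<45)
            if w.sum()>2: print(nm,k,sg,'b',np.percentile(sg*b[w],[50,90]).round(1),w.sum())
print(monitor.observe()['time'])
```

```text
side -45 -1 b [27.8 29.5] 19
side -37 -1 b [27.8 29.7] 21
side -29 -1 b [28.1 30.2] 21
side -21 -1 b [27.1 30.7] 19
side -13 -1 b [27.8 29.9] 23
side -5 -1 b [30.9 35.5] 27
side 3 -1 b [34.3 36.8] 22
side 11 -1 b [34.1 36.3] 20
side 19 -1 b [30.4 34.9] 12
side 27 -1 b [28.  30.9] 20
side 35 -1 b [26.2 27.7] 6
top -45 -1 b [26.6 27.3] 8
top -37 -1 b [27.1 27.5] 8
top -29 -1 b [27.1 27.2] 4
top -21 -1 b [27.3 27.4] 7
top -13 -1 b [27.3 27.7] 6
top -5 -1 b [30.7 32.7] 10
top 3 -1 b [31.8 33.6] 12
top 11 -1 b [30.8 33.4] 11
top 19 -1 b [32.7 33.1] 5
top 27 -1 b [27.6 27.7] 6
top 35 -1 b [27.1 27.2] 3
18.6
```

Run:
```python
from h import *
seat=np.array([.5724,.1784]); ax=np.array([np.cos(np.radians(6.3)),np.sin(np.radians(6.3))]); n=np.array([-ax[1],ax[0]])
f=dict(np.load('t12.npz')); g=f['color'].astype(float).sum(2)
for v in range(150,196,2):
    print(v,((ray(f,175,v,.138)[:2]-seat)@ax*1000).round(),g[v,152:172].astype(int))
```

```text
150 56.0 [449 457 451 456 472 475 467 460 460 470 461 467 470 472 484 474 291 258
 213 219]
152 51.0 [460 472 470 460 457 472 468 461 462 457 461 475 464 293 259 227 226 232
 227 239]
154 46.0 [471 473 457 460 468 472 473 487 478 478 482 307 172 191 190 194 197 190
 185 198]
156 41.0 [469 474 480 485 476 474 478 304 226 173  46  23   0   3  10   0   0   0
   2   2]
158 36.0 [475 476 300 264 224 218 226 230 240 148  15  12  12 173 484 392 174 388
 482 175]
160 31.0 [222 233 224 233 231 237 246 240 233 133  47  66  67  56  41  38  45  50
  31  47]
162 26.0 [242 240 240 235 239 246 239 234 229  92  27  57  73  70  51  62  50  60
  67  64]
164 21.0 [231 241 228 241 241 246 227 195 282 126  49  68  47  62  79 106  73  83
  81  87]
166 16.0 [246 234 226 228 237 241 235 227 301 122  40  51 161 280 280 284 284 281
 278 281]
168 11.0 [235 241 240 227 235 239 241 208 279  94  33  76 228 285 277 273 277 276
 277 274]
170 6.0 [228 233 237 229 236 234 235 202 286  86  29  74 231 278 278 270 276 269
 275 273]
172 2.0 [230 233 238 239 241 245 245 240 279 102  45  72 230 268 267 275 267 271
 275 275
[... 322 characters left out ...]
145  46  40 110 279 279 277 276 283 273
 273 272]
182 -23.0 [236 243 240 229 228 232 245 254 143  45  59 105 279 283 274 274 275 272
 273 275]
184 -28.0 [226 233 246 239 241 244 244 248 104  43  61 147 286 294 280 281 281 282
 281 284]
186 -33.0 [227 237 238 238 240 242 245 239 115  42  68  79 103 110 108 110 109  98
 107 109]
188 -37.0 [236 234 234 234 237 233 238 243 107  54  59  82  61  62  81  79  68  78
  69  84]
190 -42.0 [242 239 243 233 223 225 265 228 192  71  15   5  42  12  50  44  23  32
  29  28]
192 -47.0 [233 232 254 244 247 272 481 459 484 479 310  79  17  10   7  14  19  28
  25  31]
194 -52.0 [266 457 475 475 485 479 467 460 464 465 244  71  40  67  75  53  69  63
  56  67]
```

```bash
python3 -c "
from h import *
print(job.close_job())"
```

```text
the job is handed in; nothing more can be done
None
```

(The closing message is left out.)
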